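# Close a sprung transformer housing on its dowels and hold it shut

## Robot

A 6-joint arm with a two-finger parallel gripper is mounted at the origin on the work surface. World frame = base frame: x ahead of the robot, y to its left, z up, the work surface at z = 0. Lengths are in m, angles in rad, forces in N, time in s.
With the tool pointing down it reaches from about 0.325 to 0.775 m from the base axis. Payload 5.5 kg.
Tool frame: the origin (TCP) lies midway between the tips of the shut fingers; the grasp point (between the pads) lies 19 mm behind it; z points along the fingers, y is the line along which they close (so a half turn about z gives the same grasp; the last joint's range is limited). The gripper opens to 85 mm and grips with 20 to 120 N. Pads are 22 mm wide; open, the fingers measure 114 mm over their backs; the gripper's body (76 mm by 85 mm) begins 54 mm behind the grasp point. The pads swing forward as they close: fully open they stand 13 mm farther back than shut.
Start: joints at [-1.358, 0.091, 1.231, -0, 1.82, -0.057], TCP at [0.16, -0.578, 0.231] pointing down, gripper open.
Joint ranges: [-2.87, 2.87], [-0.86, 2.18], [0.17, 2.46], [-1.51, 4.65], [0.06, 2.69], [-2.65, 2.65]. Speed limits (rad/s): [2.57, 2.57, 3.01, 3.14, 3.14, 3.14].

## Interface

Orientations are given as [roll, pitch, yaw] about the fixed x, y, z axes, in that order (R = Rz(yaw) Ry(pitch) Rx(roll)).
In Python, from bench import ctrl, read_camera gives the robot as it stands. The module is installed in compiled form; this text tells all that it offers.
- The arm moves only by the tool step_arm, never from a script. Its argument "commands" is text: rows parted by semicolons, each of 5 numbers parted by spaces: the gripper command: -1 is fully open, 1 is shut, values between are in proportion, then the shift along the tool's x, y, z scaled (see below), then the turn about the tool's z scaled (see below). A call has 1 to 10 rows; each row is the pose to reach, as a shift and turn from the pose commanded when the call began, along the tool's axes at that moment; what a row does not reach only later rows make up. The controller multiplies each number of a shift by 8 cm and each number of a turn by 120 degrees. A row lasts 1/12 s, in which the tool goes at most 41.7 mm and 7.16 degrees, less where a joint would pass 70% of its speed; a pose out of reach is approached as far as the arm can. A call with a number of a shift or a turn outside -1 to 1 is refused whole. A call with a gripper value outside its range is refused whole. The fingers move at their own pace and stop on an object; "grip_force" is the grip in N (left out, the last holds). Time passes only in rows, so rows that repeat a pose let the fingers close. It gives the time, the measured TCP pose, the force, the opening and the grip force at its end, in the units of the state.
- ctrl.sense(): the state, without advancing time (a new reading comes with each control period).
- read_camera(name): name is "side" or "top"; returns a dict with "frame" (400x640x3 uint8, red, green, blue), "mtx" (3x3 intrinsics, pixels), "k1" (the pictures are not rectified: a ray, as slopes to the right and down, at radius r is drawn at 1 + k1 r^2 times it, then the intrinsics apply), "origin" and "attitude" of the camera in the world. Camera axes: x right, y down, z forward; pixel columns grow to the right and rows downward; lengths in m; the calibration is good to about 2 mm. A picture is of the moment at which its call begins. There is no depth.
- ctrl.job_done(): hands the job in; it is judged then, once.
The state is a dict: "time": time; "joints": joint angles; "qd": joint speeds; "effort": joint torques, N m; "position": TCP position; "tcp_rot": TCP orientation; "wrist_force": force on the tool from outside, world axes, zero at the start; "ft_torque": the same for the moment, N m; "grip_width": finger opening in m; "finger_force": force on a finger pad.
Only numpy, scipy, OpenCV 4.12 (cv2) and the standard library are available. Lean on these libraries where they do the work, as an engineer would, in place of code of your own. Each camera call takes 0.05 s, during which the arm holds its last target. There are 200 camera calls.

## Task

Pick up the loose finned upper half of the split aluminium housing, turn it the right way round and fit it over the two dowels of the lower half (large hole on the large dowel), then press it down against the sprung transformer until the seam is fully closed all round. Finish while still gripping the upper half and holding it pressed shut: do not let go, because the spring lifts it off again. Leave the carton, spare transformer, screw jar and screwdriver where they are.

Things in the scene. Friction and masses are not known exactly. Their poses are not given: they have to be found in the camera images.
- lower_half: Lower half of the split aluminium housing, 150 x 80 mm, 45 mm high, bolted on a 200 x 120 x 12 mm dark steel plate fixed to the bench (cannot move). Origin: centre of the plate's underside, on the bench; x along its length towards the large dowel, z up. A black cable gland sticks out 14 mm from the end wall at the large-dowel end.
- seat (a point): Centre of the lower half's seam face (57 mm above the bench), axes as the lower half.
- dowel_large (a point): Foot of the large steel dowel, at seam height, 60 mm from the seam centre along +x. Dowel 14 mm in diameter for the first 14 mm above the seam, then a cone narrowing to 6 mm diameter at its tip, 26 mm above the seam.
- dowel_small (a point): Foot of the small steel dowel, at seam height, 60 mm from the seam centre along -x. Dowel 10 mm in diameter for the first 14 mm, then a cone narrowing to 3 mm diameter at its tip, 26 mm above the seam.
- core (a joint): Transformer core (60 x 36 mm steel top, copper winding) standing on springs in the middle of the lower half: how far it is pushed down, m. 0 = free, its top 18 mm above the seam; about 0.008 when the housing is fully shut; stop at 0.012. It pushes up with about 7 N at 0 and 11 N at 0.008, more than the weight of the upper half.
- sink (a point): Centre of the finned heat sink on the loose upper half (about 0.35 kg, lying on the bench seam face down), the part to grip across its width: 60 mm long (x), 28 mm wide (y), 48 mm high, standing on a raised middle. This point is 46 mm above the upper half's underside, on its centre; the sink spans 22 to 70 mm above the underside. x along the length towards the large hole, z up.
- seam (a point): Centre of the upper half's underside (its seam face), axes as the heat sink's. Upper half: 150 x 80 x 10 mm aluminium flange, raised middle 86 x 66 x 12 mm on it. A black terminal strip 10 x 50 mm, 14 mm high, stands on the middle 3 mm beyond the heat sink, at the large-hole end. A 74 x 50 mm pocket 10 mm deep in the underside takes the transformer core.
- hole_large (a point): Centre of the upper half's large dowel hole (16 mm diameter, through the 10 mm flange, open above) at the underside, 60 mm from the middle along +x.
- hole_small (a point): Centre of the upper half's small dowel hole (12 mm diameter, through the flange) at the underside, 60 mm from the middle along -x.
- carton: Bystander: small cardboard carton 60 x 100 x 50 mm; origin at the centre of its underside.
- transformer: Bystander: spare transformer, 70 x 48 x 56 mm, steel frame and copper winding; origin at the centre of its underside.
- screw_jar: Bystander: glass jar with steel cap, 56 mm diameter, 70 mm high; origin at the centre of its underside.
- screwdriver: Bystander: screwdriver lying on the bench along its x; origin on the bench under it.
Things that resemble listed ones, but are neither listed nor needed, are in the scene too. Leave any purple look-alike of the part that bears sink alone.

How it is judged:
By the outcome, as a careful person would: the job done as asked, in the order asked, and still so for the second after the job is handed in, while the arm keeps its last pose, push and grip.
It also fails if it takes over 42 s, if anything falls off the work surface, if the arm or the gripper's body presses on something with over 40 N, if the wrist force passes 120 N, or if a joint passes its speed limit or range.

## Working session

There is one attempt and no reset: what is moved stays moved. The work goes in short steps, Python scripts to look and compute and a tool call to move; the robot and the scene stay as the last step left them, time stands still between calls to the robot, and variables do not carry over. Pictures are saved under pics/ and viewed, at most 10 in all, crops included, and the job is handed in when it is done.

Besides the shell and the picture viewer there is one more tool, called after "Emit:" as name(argument=value, ...) on one line, values as JSON. step_arm: Moves the arm, as the interface text tells. Shifts and turns lie within -1 to 1; 1 stands for 8 cm of shift or 120 degrees of turn. Its arguments: {"type":"object","properties":{"commands":{"type":"string"},"grip_force":{"type":"number"}},"required":["commands"]}

```bash
mkdir -p pics
cat > h.py <<'E'
import numpy as np, cv2
from bench import ctrl, read_camera
def cam(n):
    c=read_camera(n); return c
def rot(a):
    a=np.array(a,float)
    if a.shape==(3,3): return a
    from scipy.spatial.transform import Rotation as R
    return (R.from_euler('xyz',a) if a.size==3 else R.from_quat(a)).as_matrix()
def ray(c,u,v):
    d=np.array([c['k1'],0,0,0,0],float)
    p=cv2.undistortPoints(np.array([[[u,v]]],float),np.array(c['mtx'],float),d)[0,0]
    return rot(c['attitude'])@np.array([p[0],p[1],1.])
def atz(c,u,v,z):
    o=np.array(c['origin']); r=ray(c,u,v); return o+r*(z-o[2])/r[2]
def proj(c,P):
    q=rot(c['attitude']).T@(np.array(P,float)-c['origin'])
    p=q[:2]/q[2]; p=p*(1+c['k1']*(p@p)); m=np.array(c['mtx']); return m[:2,:2]@p+m[:2,2]
E
python3 - <<'E'
from h import *
import pickle
for n in('top','side'):
    c=cam(n); cv2.imwrite(f'pics/{n}0.png',c['frame'][:,:,::-1]); pickle.dump(c,open(n+'0.pkl','wb'))
    print(n,c['mtx'],c['k1'],c['origin'],c['attitude'])
print(ctrl.sense())
E
```

```text
top [[480.06205597   0.         317.40136177]
 [  0.         480.06205597 200.7435903 ]
 [  0.           0.           1.        ]] 0.04721090014067064 [ 0.36708294 -0.01276509  1.43547926] [-2.97295168  0.02643933 -1.59510116]
side [[517.90431914   0.         315.59123738]
 [  0.         517.90431914 207.63352205]
 [  0.           0.           1.        ]] -0.019487187541504893 [0.52547062 1.43863528 0.96662519] [-2.11311148  0.01604429 -3.09139979]
{'time': 0.1, 'joints': array([-1.35768615e+00,  9.18234668e-02,  1.23177806e+00, -1.40253176e-05,
        1.81979729e+00, -5.66938404e-02]), 'qd': array([-0.00040624, -0.00111427, -0.00257137,  0.00039458,  0.00016496,
        0.00083695]), 'effort': array([ 2.55765066e-03, -4.60216498e+01, -4.19219220e+01, -1.93145229e-05,
        1.06060281e-02, -3.25212795e-06]), 'position': array([ 0.15986938, -0.57804724,  0.23023294]), 'tcp_rot': array([-3.13978862e+00, -8.87662464e-05,  2.69800495e-01]), 'wrist_force': array([-0.19814815,  0.92935251, -0.02717166]), 'ft_torque': array([ 0.03982558, -0.04109666, -0.0145372 ]), 'finger_force': 0.0, 'grip_width': 0.08524579034199062}
```

View pics/top0.png

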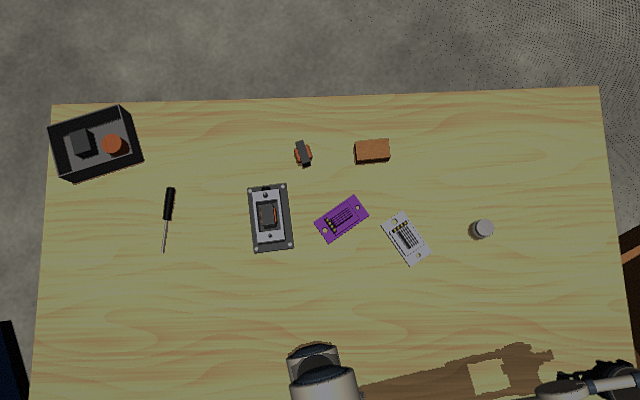

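View pics/side0.png

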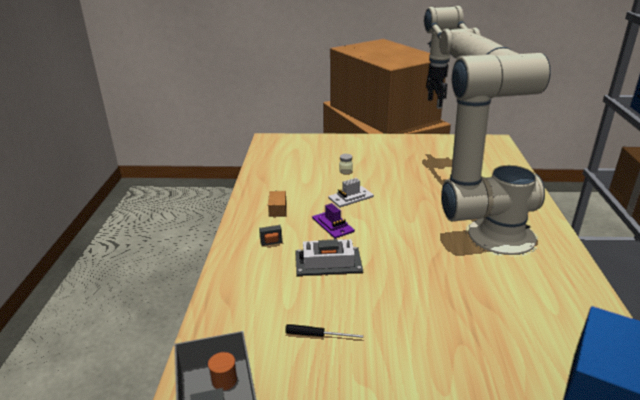

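The top view shows the lower half at about (270,218), the purple look-alike at (342,219) and the silver upper half at (406,240). I'll enlarge the two that matter.

Run:
```python
import cv2,numpy as np
a=cv2.imread('pics/top0.png')
f=lambda x,y:cv2.resize(a[y:y+90,x:x+65],None,fx=6,fy=6,interpolation=cv2.INTER_CUBIC)
cv2.imwrite('pics/crop0.png',np.hstack([f(238,175),f(374,195)]))
```

```text
(no output)
```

View pics/crop0.png

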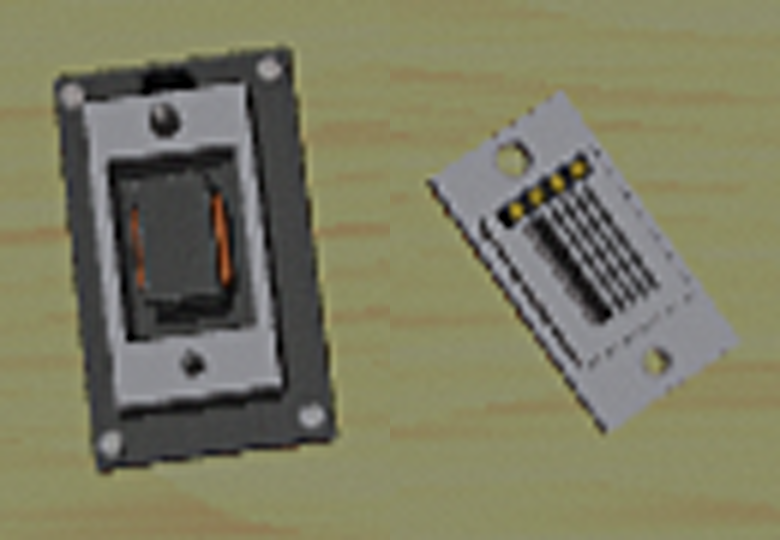

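Left of the crop: the gland and large dowel (163,115) are towards the top. Right: the upper half's large hole (513,157) and terminal strip are also towards the top, and its small hole is at (656,361). I'll fit poses from the corners and holes.

```bash
cat > fit.py <<'E'
from h import *
from scipy.optimize import least_squares
def fit(c,pts,p0):
    def f(p):
        r=[]
        for X,uv in pts:
            x,y,z=X; C,S=np.cos(p[2]),np.sin(p[2])
            r+=list(proj(c,[p[0]+C*x-S*y,p[1]+S*x+C*y,z])-uv)
        return np.array(r)
    s=least_squares(f,p0,x_scale=[.01,.01,.1]); return s.x,s.fun.reshape(-1,2)
E
python3 - <<'E'
from fit import *; import pickle
c=pickle.load(open('top0.pkl','rb'))
def px(x,y,ox,oy): return np.array([(x+.5)/6-.5+ox,(y+.5)/6-.5+oy])
L=lambda x,y:px(x,y,238,175)
U=lambda x,y:px(x-390,y,374,195)
lo=[((.1,.06,.012),L(55,78)),((.1,-.06,.012),L(290,47)),((-.1,-.06,.012),L(337,440)),((-.1,.06,.012),L(100,472)),
((.075,.04,.057),L(85,102)),((.075,-.04,.057),L(243,85)),((-.075,-.04,.057),L(283,385)),((-.075,.04,.057),L(118,408))]
up=[((.075,.04,.01),U(428,182)),((.075,-.04,.01),U(560,90)),((-.075,-.04,.01),U(740,345)),((-.075,.04,.01),U(605,432)),
((.06,0,.01),U(513,157)),((-.06,0,.01),U(656,361))]
for n,p in(('lo',lo),('up',up)):
    g=atz(c,*p[0][1],0)
    x,r=fit(c,p,[g[0],g[1],0.]); print(n,x.round(4),np.degrees(x[2]).round(2)); print(r.round(1).tolist())
E
```

```text
lo [0.5641 0.1623 0.1078] 6.18
[[-0.2, -0.0], [-0.1, -0.1], [0.2, -0.1], [-0.5, -0.0], [-0.1, 0.4], [0.6, -0.4], [0.1, 0.2], [0.0, 0.1]]
up [ 0.4918 -0.2392  0.5631] 32.27
[[0.1, -0.5], [0.1, 0.0], [0.0, -0.5], [0.1, 0.3], [-0.1, 0.4], [-0.2, 0.2]]
```

Residuals are under 0.6 px, so the fit is good. The upper half is at (0.492,-0.239) with yaw 32.3°, and the seat is at (0.564,0.162) with yaw 6.2°. Moving above the upper half.

Emit:
step_arm(commands="-1 0.85 -0.5 0 0;-1 0.85 -0.5 0 0;-1 0.85 -0.5 0 0", grip_force=100)

```text
time: 0.35
position: [0.2185, -0.5182, 0.2313]
tcp_rot: [-3.14, -0.003, 0.274]
wrist_force: [-1.1, -0.8, -0.2]
grip_width: 0.0852
finger_force: 0.0
```

Emit:
step_arm(commands="-1 0.85 -0.5 0 0;-1 0.85 -0.5 0 0;-1 0.85 -0.5 0 0")

```text
time: 0.6
position: [0.2733, -0.4613, 0.2314]
tcp_rot: [-3.14, -0.003, 0.275]
wrist_force: [-1.0, 0.4, -0.5]
grip_width: 0.0854
finger_force: 0.0
```

Emit:
step_arm(commands="-1 0.85 -0.5 0 0;-1 0.85 -0.5 0 0;-1 0.85 -0.5 0 0")

```text
time: 0.85
position: [0.3279, -0.4047, 0.2313]
tcp_rot: [-3.14, -0.002, 0.275]
wrist_force: [-1.1, -0.4, 0.5]
grip_width: 0.0857
finger_force: 0.0
```

Emit:
step_arm(commands="-1 0.85 -0.5 0 0;-1 0.85 -0.5 0 0;-1 0.85 -0.5 0 0")

```text
time: 1.1
position: [0.3825, -0.3481, 0.2311]
tcp_rot: [-3.14, -0.002, 0.275]
wrist_force: [1.0, -0.4, -0.0]
grip_width: 0.0854
finger_force: 0.0
```

Emit:
step_arm(commands="-1 0.85 -0.5 0 0;-1 0.85 -0.5 0 0;-1 0.85 -0.5 0 0")

```text
time: 1.35
position: [0.4372, -0.2916, 0.2308]
tcp_rot: [-3.14, -0.002, 0.275]
wrist_force: [0.2, 0.3, 0.6]
grip_width: 0.0853
finger_force: 0.0
```

Emit:
step_arm(commands="-1 0.85 -0.5 0 0.14;-1 0.85 -0.5 0 0.14;-1 0.85 -0.5 0 0.14;-1 0.85 -0.5 0 0.14;-1 0.85 -0.5 0 0.14;-1 0.85 -0.5 0 0.14")

```text
time: 1.85
position: [0.4884, -0.2395, 0.2311]
tcp_rot: [3.141, 0.001, -0.023]
wrist_force: [0.4, -0.1, -0.8]
grip_width: 0.0856
finger_force: 0.0
```

Emit:
step_arm(commands="-1 0.042 -0.005 0.5 -0.28;-1 0.042 -0.005 0.9 -0.28;-1 0.042 -0.005 0.9 -0.28;-1 0.042 -0.005 0.9 -0.28;-1 0.042 -0.005 0.9 -0.28;-1 0.042 -0.005 0.9 -0.28;-1 0.042 -0.005 0.9 -0.28")

```text
time: 2.43
position: [0.4919, -0.2391, 0.1595]
tcp_rot: [3.141, 0.0, 0.56]
wrist_force: [-0.2, -0.0, -0.1]
grip_width: 0.0849
finger_force: 0.0
```

Run:
```python
from h import *
s=ctrl.sense(); print(s['position'],s['tcp_rot'])
c=cam('side'); cv2.imwrite('pics/s1.png',cv2.resize(c['frame'][130:230,290:440,::-1],None,fx=5,fy=5,interpolation=cv2.INTER_CUBIC))
```

```text
[ 0.49192624 -0.23905503  0.1594537 ] [3.14121020e+00 8.16744312e-05 5.59533179e-01]
```

View pics/s1.png

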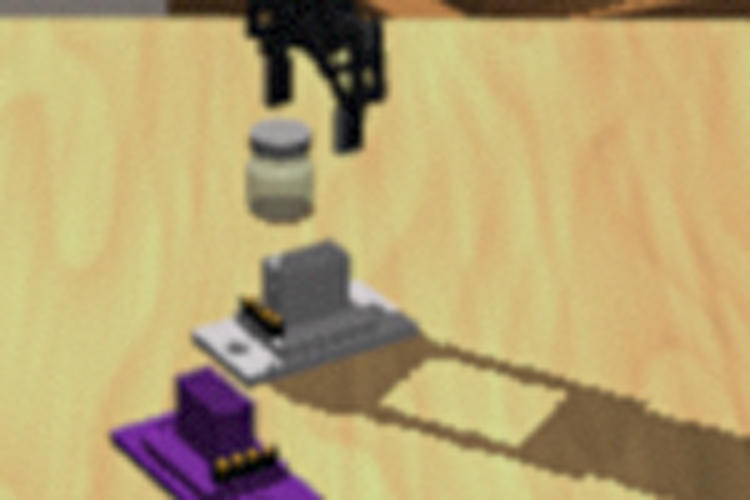

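The open fingers (275,90) and (347,140) straddle the sink at (305,285), and the strip end faces left as expected. Descend and grip.

Emit:
step_arm(commands="-1 0 0 0.5 0;-1 0 0 1 0;-1 0 0 1 0;-1 0 0 1 0")

```text
time: 2.82
position: [0.4907, -0.2373, 0.0771]
tcp_rot: [-3.136, 0.003, 0.561]
wrist_force: [-0.2, -0.5, 0.7]
grip_width: 0.0856
finger_force: 0.0
```

Emit:
step_arm(commands="-1 0 0 0.35 0;-1 0 0 0.64 0;-1 0 0 0.64 0;-1 0 0 0.64 0;0 0 0 0.64 0;0 0 0 0.64 0;0 0 0 0.64 0")

```text
time: 3.4
position: [0.4938, -0.2386, 0.0307]
tcp_rot: [3.138, -0.002, 0.563]
wrist_force: [-0.5, -0.3, 0.4]
grip_width: 0.0517
finger_force: 0.0
```

Emit:
step_arm(commands="1 0 0 0 0;1 0 0 0 0;1 0 0 0 0;1 0 0 0 0;1 0 0 0 0;1 0 0 0 0;1 0 0 0 0;1 0 0 0 0")

```text
time: 4.07
position: [0.4934, -0.2386, 0.0296]
tcp_rot: [3.139, -0.001, 0.563]
wrist_force: [1.3, -1.2, 6.2]
grip_width: 0.027
finger_force: 99.5
```

Emit:
step_arm(commands="1 0 0 -0.3 0;1 0 0 -0.7 0;1 0 0 -1 0;1 0 0 -1 0")

```text
time: 4.4
position: [0.4944, -0.2389, 0.1134]
tcp_rot: [3.135, -0.004, 0.563]
wrist_force: [1.1, -1.4, -1.8]
grip_width: 0.0268
finger_force: 99.8
```

Emit:
step_arm(commands="1 0 0 -0.5 0.1;1 0 0 -0.9 0.217;1 0 0 -0.9 0.217;1 0 0 -0.9 0.217;1 0 0 -0.9 0.217;1 0 0 -0.9 0.217;1 0 0 -0.9 0.217")

```text
time: 4.98
position: [0.4919, -0.2375, 0.1779]
tcp_rot: [-3.14, 0.003, 0.111]
wrist_force: [-0.5, 0.1, -3.5]
grip_width: 0.0272
finger_force: 100.3
```

Run:
```python
from h import *
s=ctrl.sense(); print(s['position'],s['tcp_rot'],s['wrist_force'],s['ft_torque'],s['grip_width'])
```

```text
[ 0.49193373 -0.23754192  0.17792475] [-3.13951282e+00  2.79636409e-03  1.11024918e-01] [-0.5263632   0.08578684 -3.53164297] [ 0.01169689 -0.00700998  0.05976651] 0.027236170629299058
```

Emit:
step_arm(commands="1 0.15 -0.5 0 0;1 0.29 -0.97 0 0;1 0.29 -0.97 0 0")

```text
time: 5.23
position: [0.5079, -0.1523, 0.179]
tcp_rot: [-3.137, 0.0, 0.116]
wrist_force: [0.3, 0.3, -3.8]
grip_width: 0.0269
finger_force: 101.4
```

Emit:
step_arm(commands="1 0.15 -0.5 0 0;1 0.29 -0.97 0 0;1 0.29 -0.97 0 0")

```text
time: 5.48
position: [0.5224, -0.0724, 0.1791]
tcp_rot: [-3.137, 0.0, 0.117]
wrist_force: [-0.1, -0.2, -3.7]
grip_width: 0.0268
finger_force: 102.1
```

Emit:
step_arm(commands="1 0.15 -0.5 0 0;1 0.29 -0.97 0 0;1 0.29 -0.97 0 0")

```text
time: 5.73
position: [0.5367, 0.0072, 0.179]
tcp_rot: [-3.137, 0.001, 0.117]
wrist_force: [-0.2, -1.4, -3.6]
grip_width: 0.0271
finger_force: 102.3
```

Emit:
step_arm(commands="1 0.15 -0.5 0 0;1 0.29 -0.97 0 0;1 0.29 -0.97 0 0")

```text
time: 5.98
position: [0.5512, 0.0867, 0.1788]
tcp_rot: [-3.137, 0.001, 0.117]
wrist_force: [-1.3, -1.3, -4.4]
grip_width: 0.027
finger_force: 102.4
```

Emit:
step_arm(commands="1 0.15 -0.5 0 0;1 0.29 -0.97 0 0;1 0.29 -0.97 0 0;1 0.29 -0.97 0 0;1 0.29 -0.97 0 0;1 0.29 -0.97 0 0")

```text
time: 6.48
position: [0.5658, 0.1593, 0.1796]
tcp_rot: [3.141, 0.001, 0.108]
wrist_force: [0.7, -0.3, -4.6]
grip_width: 0.0267
finger_force: 102.4
```

Run:
```python
from h import *
import pickle
s=ctrl.sense(); print(s['position'],s['tcp_rot'],s['wrist_force'],s['grip_width'])
c=cam('top'); a=cv2.resize(c['frame'][165:265,210:330,::-1],None,fx=4,fy=4,interpolation=cv2.INTER_CUBIC)
d=cam('side'); b=cv2.resize(d['frame'][190:290,280:380,::-1],None,fx=4,fy=4,interpolation=cv2.INTER_CUBIC)
pickle.dump((c,d),open('2.pkl','wb'))
cv2.imwrite('pics/t2.png',cv2.resize(np.hstack([a[:,:400],b]),None,fx=1,fy=1))
```

```text
[0.56575844 0.15925939 0.17955639] [3.14099906e+00 9.31610281e-04 1.08361887e-01] [ 0.69805579 -0.32313917 -4.61055698] 0.02673559971402714
```

View pics/t2.png

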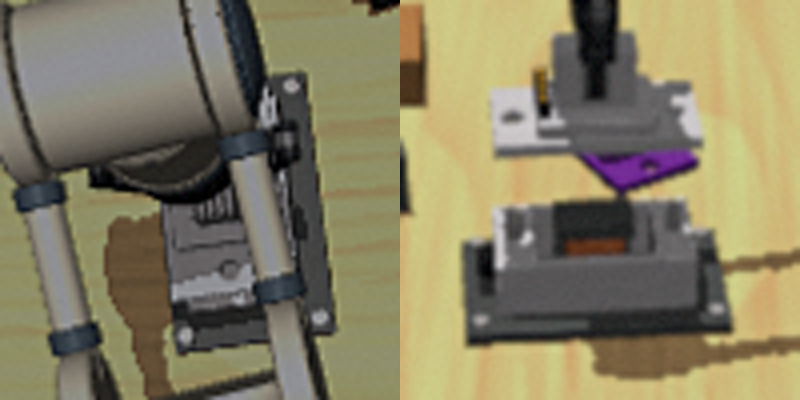

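The side crop shows the part held level, with its large hole (515,117) above the large-dowel end. The top view is mostly hidden by the arm, with the small hole visible at (231,269). Shift the remaining 3 mm, lower to just above the dowel tips and check closely.

Emit:
step_arm(commands="1 0.005 -0.04 0.3 0;1 0.005 -0.04 0.7 0;1 0.005 -0.04 0.7 0;1 0.005 -0.04 0.7 0;1 0.005 -0.04 0.7 0")

```text
time: 7.0
position: [0.5663, 0.1631, 0.1256]
tcp_rot: [-3.141, -0.001, 0.108]
wrist_force: [0.2, -0.6, -2.5]
grip_width: 0.0271
finger_force: 102.1
```

Run:
```python
from h import *
import pickle
s=ctrl.sense(); print(s['position'],s['tcp_rot'],s['wrist_force'],s['grip_width'])
c=cam('top'); d=cam('side'); pickle.dump((c,d),open('3.pkl','wb'))
# overlay predictions of lower half
def W(X,Y,Z,p): C,S=np.cos(p[2]),np.sin(p[2]); return [p[0]+C*X-S*Y,p[1]+S*X+C*Y,Z]
lo=(.5641,.1623,.1078)
for n,q in(('dlarge tip',(.06,0,.083)),('dsmall tip',(-.06,0,.083)),('seamL',(.075,.04,.057)),('seamR',(-.075,.04,.057)),('plL',(.1,.06,.012)),('plR',(-.1,.06,.012))): print(n,((proj(d,W(*q,lo))+.5-[285,195])*8).round(0))
cv2.imwrite('pics/s3.png',cv2.resize(d['frame'][205:280,285:375,::-1],None,fx=8,fy=8,interpolation=cv2.INTER_CUBIC))
z=s['position'][2]-.0296
p=(s['position'][0]-.0017,s['position'][1]-.0002,s['tcp_rot'][2])
for n,q in(('hl',(.06,0,z+.01)),('nearL bot',(.075,.04,z)),('nearR bot',(-.075,.04,z)),('farL top',(.075,-.04,z+.01)),('nearLtop',(.075,.04,z+.01))): print(n,((proj(d,W(*q,p))+.5-[285,205])*8).round(0))
print('(lo rows need -80)')
```

```text
[0.5663343  0.16310335 0.12561348] [-3.14149601e+00 -1.23965454e-03  1.07840706e-01] [ 0.17521147 -0.59199813 -2.45565319] 0.027081545283910744
dlarge tip [194. 373.]
dsmall tip [514. 358.]
seamL [160. 495.]
seamR [566. 476.]
plL [ 98. 629.]
plR [636. 602.]
hl [191. 243.]
nearL bot [156. 329.]
nearR bot [567. 310.]
farL top [147. 186.]
nearLtop [155. 307.]
(lo rows need -80)
```

View pics/s3.png

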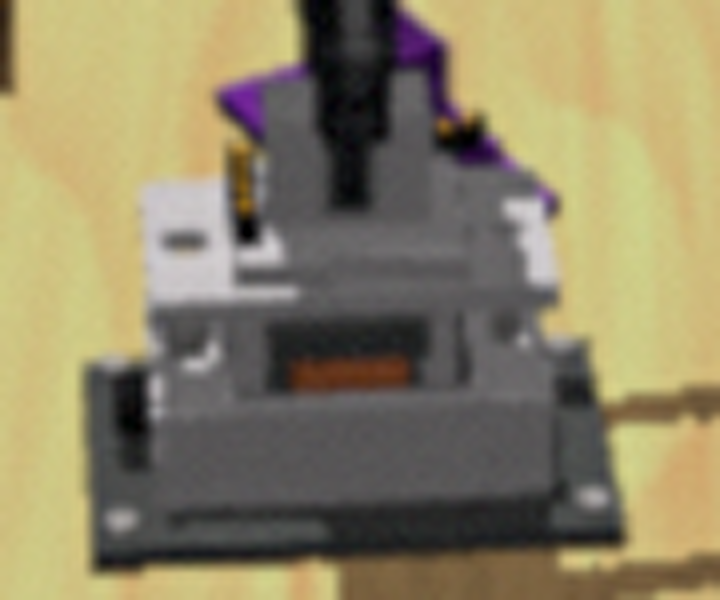

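Predicted and seen points differ by the same ~7 enlarged px for both parts: hole (185,240) and flange corner (150,320), seam corners (157,408) and (555,390). So the relative alignment is within about 1 mm, well inside what the dowel cones will catch. Lower onto the cones while watching the force.

Emit:
step_arm(commands="1 0 0 0.1 0;1 0 0 0.18 0;1 0 0 0.24 0;1 0 0 0.24 0;1 0 0 0.24 0")

```text
time: 7.52
position: [0.5655, 0.1635, 0.1041]
tcp_rot: [3.141, 0.001, 0.109]
wrist_force: [-0.2, -0.0, -3.1]
grip_width: 0.0267
finger_force: 102.2
```

Emit:
step_arm(commands="1 0 0 0.05 0;1 0 0 0.05 0;1 0 0 0.05 0")

```text
time: 7.77
position: [0.5659, 0.1636, 0.1007]
tcp_rot: [3.142, 0.0, 0.109]
wrist_force: [-0.8, -0.5, -4.4]
grip_width: 0.0268
finger_force: 102.2
```

Run:
```python
from h import *
s=ctrl.sense(); print(s['position'],s['tcp_rot'],s['wrist_force'],s['ft_torque'],s['grip_width'])
```

```text
[0.56589487 0.16357303 0.10069124] [3.14153952e+00 1.54220943e-04 1.08532844e-01] [-0.75810339 -0.45719316 -4.36837561] [ 0.04459359 -0.03386162  0.03202472] 0.026832810043925452
```

Emit:
step_arm(commands="1 0 0.008 0.04 0;1 0 0.008 0.04 0;1 0 0.008 0.04 0")

```text
time: 8.02
position: [0.566, 0.1629, 0.0975]
tcp_rot: [-3.142, 0.0, 0.108]
wrist_force: [0.7, 0.6, -4.3]
grip_width: 0.027
finger_force: 102.2
```

Emit:
step_arm(commands="1 0 0 0.04 0;1 0 0 0.04 0;1 0 0 0.04 0")

```text
time: 8.27
position: [0.566, 0.163, 0.0946]
tcp_rot: [-3.142, -0.0, 0.109]
wrist_force: [-0.2, -0.1, -1.4]
grip_width: 0.0268
finger_force: 102.8
```

Run:
```python
from h import *
s=ctrl.sense(); print(s['position'],s['tcp_rot'],s['wrist_force'],s['ft_torque'],s['grip_width'])
```

```text
[0.56600552 0.16296194 0.09463665] [-3.14156728e+00 -1.90446829e-04  1.08544030e-01] [-0.20834608 -0.08108178 -1.4496533 ] [ 0.06166132 -0.09835404 -0.00135462] 0.026805106908167817
```

Core contact begins at TCP z 0.0946 as predicted, with no side load. Press on.

Emit:
step_arm(commands="1 0 0 0.025 0;1 0 0 0.05 0;1 0 0 0.05 0;1 0 0 0.05 0", grip_force=120)

```text
time: 8.6
position: [0.5661, 0.163, 0.0913]
tcp_rot: [-3.142, -0.001, 0.109]
wrist_force: [-3.7, -0.9, 5.6]
grip_width: 0.0268
finger_force: 117.6
```

Emit:
step_arm(commands="1 0 0 0.025 0;1 0 0 0.04 0;1 0 0 0.04 0;1 0 0 0.04 0")

```text
time: 8.93
position: [0.5661, 0.163, 0.0882]
tcp_rot: [-3.141, -0.001, 0.109]
wrist_force: [-4.0, -0.7, 6.0]
grip_width: 0.0267
finger_force: 117.8
```

Run:
```python
from h import *
s=ctrl.sense(); print(s['position'],s['tcp_rot'],s['wrist_force'],s['ft_torque'],s['grip_width'])
```

```text
[0.56608467 0.16300034 0.08818186] [-3.14149152e+00 -7.58501330e-04  1.08541216e-01] [-4.00344789 -0.67685401  6.04196229] [-0.18805415  0.64629573 -0.01707434] 0.026679079367117546
```

Emit:
step_arm(commands="1 -0.006 0 0.015 0;1 -0.006 0 0.015 0;1 -0.006 0 0.015 0")

```text
time: 9.18
position: [0.5661, 0.163, 0.0873]
tcp_rot: [-3.141, -0.002, 0.109]
wrist_force: [-1.8, -0.4, 5.6]
grip_width: 0.0268
finger_force: 118.0
```

Emit:
step_arm(commands="1 0 0 0.012 0;1 0 0 0.012 0;1 0 0 0.012 0")

```text
time: 9.43
position: [0.5661, 0.163, 0.0866]
tcp_rot: [-3.141, -0.002, 0.108]
wrist_force: [-2.4, -1.0, 7.8]
grip_width: 0.0268
finger_force: 118.2
```

Run:
```python
from h import *
s=ctrl.sense(); print(s['position'],s['tcp_rot'],s['wrist_force'],s['ft_torque'],s['grip_width'])
```

```text
[0.56606676 0.16297966 0.08663069] [-3.14140659e+00 -2.11568097e-03  1.08474798e-01] [-2.43597075 -0.98564491  7.7983854 ] [-0.23663795  0.52825222  0.02287552] 0.026832952360058924
```

Emit:
step_arm(commands="1 -0.003 0 0.012 0;1 -0.003 0 0.012 0;1 -0.003 0 0.012 0")

```text
time: 9.68
position: [0.5661, 0.163, 0.0866]
tcp_rot: [-3.141, -0.003, 0.109]
wrist_force: [-3.6, -0.0, 10.6]
grip_width: 0.027
finger_force: 118.9
```

Emit:
step_arm(commands="1 0 0 0.012 0;1 0 0 0.012 0;1 0 0 0.012 0")

```text
time: 9.93
position: [0.5661, 0.163, 0.0866]
tcp_rot: [-3.141, -0.004, 0.109]
wrist_force: [-5.6, -0.8, 14.5]
grip_width: 0.0267
finger_force: 119.6
```

Run:
```python
from h import *
s=ctrl.sense(); print(s['position'],s['tcp_rot'],s['wrist_force'],s['ft_torque'],s['grip_width'])
```

```text
[0.56612751 0.16302843 0.08661164] [-3.14142086 -0.0037576   0.10860006] [-5.60210182 -0.78149267 14.48009227] [-0.47929987  1.11409007 -0.047543  ] 0.02671286866378726
```

TCP stopped at 0.0866, exactly the closed height, and the force is now rising. I'll relieve the side load and press somewhat harder so the seat is secure.

Emit:
step_arm(commands="1 -0.012 0 0.015 0;1 -0.012 0 0.03 0;1 -0.012 0 0.03 0;1 -0.012 0 0.03 0")

```text
time: 10.27
position: [0.5662, 0.163, 0.0866]
tcp_rot: [-3.141, -0.007, 0.109]
wrist_force: [-4.6, -0.9, 21.7]
grip_width: 0.0268
finger_force: 120.5
```

Run:
```python
from h import *
s=ctrl.sense(); print(s['position'],s['tcp_rot'],s['wrist_force'],s['ft_torque'],s['grip_width'])
d=cam('side');cv2.imwrite('pics/s4.png',cv2.resize(d['frame'][205:280,285:375,::-1],None,fx=8,fy=8,interpolation=cv2.INTER_CUBIC))
```

```text
[0.56623289 0.16303682 0.0866104 ] [-3.141249   -0.00736777  0.1085393 ] [-4.61740294 -0.91869134 21.71180271] [-0.69031818  1.44712231 -0.03886569] 0.02677629203179077
```

View pics/s4.png

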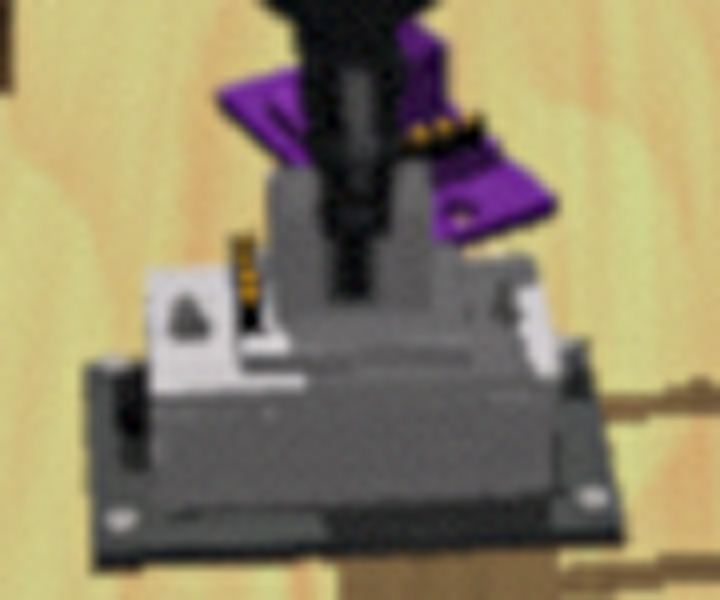

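The picture shows the seam closed, with the flange edge (150–555, ~385) flush with the lower half and both dowels through their holes. I'll trim the side load and the tilting moment a little so the pressure stays central.

Emit:
step_arm(commands="1 -0.02 0 -0.008 0;1 -0.02 0 -0.008 0;1 -0.02 0 -0.008 0")

```text
time: 10.57
position: [0.5662, 0.163, 0.0868]
tcp_rot: [-3.141, -0.011, 0.108]
wrist_force: [2.6, 0.7, 16.1]
grip_width: 0.0268
finger_force: 119.1
```

Run:
```python
from h import *
s=ctrl.sense(); print(s['position'],s['tcp_rot'],s['wrist_force'],s['ft_torque'],s['grip_width'])
```

```text
[0.56615041 0.16303281 0.08677411] [-3.14095854 -0.01093969  0.10837436] [ 2.60523879  0.69571339 16.09806838] [-0.36469659  0.29358585 -0.0014986 ] 0.026826141492266378
```

The extra −x shift tilted the tool (pitch −0.011), so I'll go back the other way and press again.

Emit:
step_arm(commands="1 0.015 0 0.008 0;1 0.03 0 0.015 0;1 0.03 0 0.015 0;1 0.03 0 0.015 0")

```text
time: 10.9
position: [0.5662, 0.1631, 0.0866]
tcp_rot: [-3.141, -0.005, 0.109]
wrist_force: [-11.2, -2.1, 26.2]
grip_width: 0.0267
finger_force: 120.8
```

Run:
```python
from h import *
s=ctrl.sense(); print(s['position'],s['tcp_rot'],s['wrist_force'],s['ft_torque'],s['grip_width'])
```

```text
[0.56618551 0.16305708 0.08658175] [-3.14130353 -0.00544098  0.10865508] [-11.19826782  -2.07422145  26.16429489] [-0.71290303  2.09631495 -0.03840211] 0.026737868122428076
```

Emit:
step_arm(commands="1 0.015 0 0 0;1 0.015 0 0 0;1 0.015 0 0 0;1 0.015 0 0 0")

```text
time: 11.23
position: [0.5662, 0.163, 0.0866]
tcp_rot: [-3.141, -0.003, 0.109]
wrist_force: [-18.0, -3.1, 27.6]
grip_width: 0.0269
finger_force: 121.1
```

Run:
```python
from h import *
s=ctrl.sense(); print(s['position'],s['tcp_rot'],s['wrist_force'],s['ft_torque'],s['grip_width'])
```

```text
[0.56615648 0.16303747 0.08658807] [-3.14147992e+00 -2.66763145e-03  1.08710040e-01] [-18.0409075   -3.11663001  27.61448421] [-0.83507773  2.70439003 -0.03028228] 0.026885305508020655
```

z stays at 0.0866 for pitches from −0.002 to −0.007, so the part is flush and only the tool flexes. Settle at a moderate side load, hold and check.

Emit:
step_arm(commands="1 -0.02 0 0 0;1 -0.02 0 0 0;1 -0.02 0 0 0;1 -0.02 0 0 0;1 -0.02 0 0 0;1 -0.02 0 0 0;1 -0.02 0 0 0;1 -0.02 0 0 0;1 -0.02 0 0 0;1 -0.02 0 0 0")

```text
time: 12.07
position: [0.5662, 0.1631, 0.0866]
tcp_rot: [-3.141, -0.007, 0.109]
wrist_force: [-9.0, -1.3, 24.7]
grip_width: 0.0271
finger_force: 120.6
```

Run:
```python
from h import *
s=ctrl.sense(); print(s['position'],s['tcp_rot'],s['wrist_force'],s['ft_torque'],s['finger_force'])
d=cam('side');cv2.imwrite('pics/s5.png',cv2.resize(d['frame'][225:280,290:370,::-1],None,fx=10,fy=10,interpolation=cv2.INTER_CUBIC))
```

```text
[0.56623171 0.16306375 0.08659031] [-3.14127014 -0.00668127  0.10862008] [-8.99918133 -1.34725532 24.71361684] [-0.80570533  1.84092086  0.00833309] 120.63328742980957
```

View pics/s5.png

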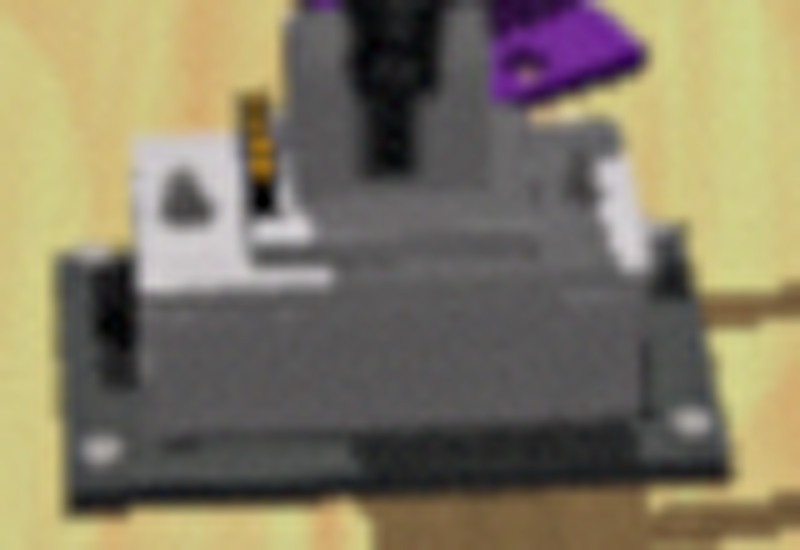

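The picture shows no gap along the near seam (150–640, ~290), and both dowels stand through their holes. The hold is steady, so I'm handing in.

```bash
python3 -c "
from bench import ctrl
print(ctrl.job_done())"
```

```text
the job is handed in; nothing more can be done
None
```

I fitted the upper half over both dowels, large hole on the large dowel, and handed the job in at about 12 s with it still gripped (about 120 N) and pressed shut at about 25 N. The tool stopped at the expected closed height and the side camera shows no gap on the near side; the far side was not visible. I moved nothing else, and the judge's verdict was not shown.

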